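# Pack the two-layer spice gift box

### The job

Pack the red two-layer gift box: stand the glass pepper jar in the round recess and the green tin in the oblong recess at the bottom of the box, then fit the tan card divider level on the four corner supports with its upright wall on top, and last stand the wooden pepper mill in the divider's round well and the brown carton in its oblong well. Set each item down, do not drop it, and leave everything upright, released and at rest. Leave the mug and the roll of tape where they are.

Things in the scene. Friction and masses are not known exactly. Their poses are not given: they have to be found in the camera images.
- gift_box: Red card gift box base, cream inside, fixed, to the robot's left or right. Outside 238 (x) x 148 (y) x 66 mm high, walls 4, floor 3. Cream card supports, 20 x 22 mm, top 58 mm above the table, fill its inner corners; the divider lies on them (play 8 mm in x, 7 in y each side). The inserts lie side by side along x, in either order. Origin: centre of the underside; x along the length, z up.
- round_insert: Brown pulp insert, fixed on the floor of one half of the gift box, 104 (x) x 84 (y) x 8 mm, with a dark-bottomed round recess 62 mm across, 6 mm deep, in its middle, for the jar. Origin: centre of the underside, 3 mm above the table, under the middle of the recess, whose floor is 2 mm above the origin. Axes as the box's.
- oblong_insert: Brown pulp insert, fixed on the floor of one half of the gift box, 104 (x) x 84 (y) x 8 mm, with a dark-bottomed oblong recess 72 (x) x 54 (y) mm, 6 mm deep, in its middle, for the tin. Origin: centre of the underside, 3 mm above the table, under the middle of the recess, whose floor is 2 mm above the origin. Axes as the box's.
- divider_grip (a point): Tan card divider, loose: deck 214 (x) x 126 (y) x 10 mm, 90 g, with an upright wall across its middle, 10 mm thick (x), 110 long (y), top 54 mm above the underside: pinch it across x. Wells 6 mm deep, floor 4 mm up: round, 60 across, centred 57 mm to +x; oblong, 70 (x) x 52 (y), 57 mm to -x. Fits the box either way round. Point: in the wall over the deck's centre, 36 mm above the underside.
- jar_mid (a point): Glass jar of dark red peppercorns with a brass lid, loose, upright: 46 mm across (lid 45), 50 mm high, about 120 g. Point: its centre, 25 mm above its foot; z up. Hold it above the middle: fingers must clear the insert round it.
- tin_mid (a point): Dark green tin with a gold line under its lid, loose, upright: 58 (x) x 40 (y) x 50 mm high, about 100 g. Point: its centre, 25 mm above its foot; x along the length, z up. Hold it across y, above the middle.
- mill_mid (a point): Short dark wooden pepper mill with a steel knob, loose, upright: foot 44 mm across, body 36 mm across from 14 to 38 mm up, head 43 mm across from 40 to 48 mm up, 62 mm high, about 130 g. Point: on its axis, 31 mm above its foot; z up.
- carton_mid (a point): Brown kraft carton with a red band round its middle, loose, upright: 58 (x) x 38 (y) x 52 mm high, about 80 g. Point: its centre, 26 mm above its foot; x along the length, z up.
- mug_mid (a point): Blue mug, 72 mm across, 72 mm high, a bystander beyond the goods. Point: its centre, half-way up.
- tape_mid (a point): Roll of amber packing tape lying flat, 88 mm across, 45 mm high, a bystander beyond the goods. Point: its centre, half-way up.

How it is judged:
By the outcome, as a careful person would: the job done as asked, in the order asked, and still so for the second after the job is handed in, with the robot touching nothing.
It also fails if it takes over 120 s, if anything falls off the work surface, if the arm or the gripper's body presses on something with over 40 N, if the wrist force passes 120 N, or if a joint passes its speed limit or range.

### The arm

A 7-joint arm with a two-finger parallel gripper is mounted at the origin on the work surface. World frame = base frame: x ahead of the robot, y to its left, z up, the work surface at z = 0. Lengths are in m, angles in rad, forces in N, time in s.
With the tool pointing down it reaches from about 0.4 to 0.85 m from the base axis. Payload 4.5 kg.
Tool frame: the origin (TCP) lies between the finger pads; the fingertips stand 22 mm ahead of it and the grasp point (between the pads) lies 3 mm ahead of it; z points along the fingers, y is the line along which they close (so a half turn about z gives the same grasp; the last joint's range is limited). The gripper opens to 88 mm and grips with 3 to 60 N. Pads are 18 mm wide; open, the fingers measure 123 mm over their backs; the gripper's body (75 mm by 187 mm) begins 45 mm behind the grasp point.
Start: joints at [1.179, 0.689, -0.195, 1.565, 0.157, 0.902, -0.215], TCP at [0.258, -0.569, 0.261] pointing down, gripper open.
Joint ranges: [-3.01, 3.01], [-0.46, 2.08], [-1.47, 1.51], [0.13, 2.56], [-1, 4.14], [0.04, 2.09], [-2.66, 2.66]. Speed limits (rad/s): [2.57, 2.57, 3.14, 3.14, 3.14, 3.14, 3.14].

### API

Orientations are given as a rotation vector (axis times angle).
In Python, from cell import robot, cams, job gives the robot as it stands. The module is installed in compiled form; this text tells all that it offers.
- The arm moves only by the tool servo_tool, never from a script. Its argument "series" is a list that holds one entry, the list of rows, each a list of 7 numbers: the gripper's target within -1 to 1 (shut at 1, half-way at 0, fully open at -1), then the shift along the world's x, y, z scaled (see below), then the turn, a rotation vector about the world's x, y, z scaled (see below). In form: [[[grip, dx, dy, dz, ax, ay, az], ...]]. A call has 1 to 5 rows; each row shifts and turns the commanded pose from where the row before left it; what a row does not reach is not made up. The controller multiplies each number of a shift by 30 mm and each number of a turn by 60 degrees. A row lasts 1/8 s, in which the tool goes at most 62.5 mm and 10.7 degrees, less where a joint would pass 70% of its speed; a pose out of reach is approached as far as the arm can. A call with a number of a shift or a turn outside -1 to 1 is refused whole. A call with a gripper value outside its range is refused whole. The fingers move at their own pace and stop on an object; "squeeze" is the grip in N (left out, the last holds). Time passes only in rows, so rows that do not move let the fingers close. It gives the time, the measured TCP pose, the force, the opening and the grip force at its end, in the units of the state.
- robot.sense(): the state, without advancing time (a new reading comes with each control period).
- cams.camera(name): name is "scene" or "top" or "wrist"; returns a dict with "image" (480x640x3 uint8, red, green, blue), "mtx" (3x3 intrinsics, pixels), "position" and "orientation" of the camera in the world. Camera axes: x right, y up, looking along -z (the intrinsics and any distortion apply to the point x, -y, -z); pixel columns grow to the right and rows downward; lengths in m; the calibration is good to about 2 mm. A picture is of the moment at which its call begins. There is no depth.
- job.finish_job(): hands the job in; it is judged then, once.
The state is a dict: "time_s": time; "joint_positions": joint angles; "qd": joint speeds; "effort": joint torques, N m; "tcp_pos": TCP position; "ee_rot": TCP orientation; "wrist_force": force on the tool from outside, world axes, zero at the start; "wrist_torque": the same for the moment, N m; "width": finger opening in m; "finger_force": force on a finger pad.
Only numpy, scipy, OpenCV 4.12 (cv2) and the standard library are available. Lean on these libraries where they do the work, as an engineer would, in place of code of your own. Each camera call takes 0.05 s, during which the arm holds its last target. There are 200 camera calls.

## Working session

There is one attempt and no reset: what is moved stays moved. The work goes in short steps, Python scripts to look and compute and a tool call to move; the robot and the scene stay as the last step left them, time stands still between calls to the robot, and variables do not carry over. Pictures are saved under pics/ and viewed, at most 14 in all, crops included, and the job is handed in when it is done.

Besides the shell and the picture viewer there is one more tool, called after "Request:" as name(argument=value, ...), one argument or row to a line, values as JSON. servo_tool: Moves the arm, as the interface text tells. Its arguments: {"type":"object","properties":{"series":{"type":"array","items":{"type":"array","items":{"type":"array","items":{"type":"number"}}}},"squeeze":{"type":"number"}},"required":["series"]}

```bash
mkdir -p pics
cat > h.py <<'E'
import numpy as np,cv2
from cell import robot,cams,job
from scipy.spatial.transform import Rotation as R
def rot(o):
    o=np.array(o,float)
    return o if o.shape==(3,3) else (R.from_rotvec(o).as_matrix() if o.size==3 else R.from_quat(o).as_matrix())
def cam(n,save=None):
    c=cams.camera(n)
    if save: cv2.imwrite(save,cv2.cvtColor(c['image'],cv2.COLOR_RGB2BGR))
    return c
def px2w(c,u,v,z):
    K=c['mtx'];d=rot(c['orientation'])@np.array([(u-K[0][2])/K[0][0],-(v-K[1][2])/K[1][1],-1])
    p=np.array(c['position']);return p+d*(z-p[2])/d[2]
def w2px(c,P):
    q=rot(c['orientation']).T@(np.array(P)-np.array(c['position']));K=c['mtx']
    return K[0][0]*q[0]/-q[2]+K[0][2],K[1][1]*q[1]/q[2]+K[1][2]
def st():
    s=robot.sense();return s
E
python3 - <<'E'
from h import *
for n in ('top','scene','wrist'):
    c=cam(n,f'pics/{n}0.png');print(n,{k:np.round(v,3).tolist() for k,v in c.items() if k!='image'})
print(robot.sense())
a=[cv2.imread(f'pics/{n}0.png') for n in ('top','scene')]
E
```

```text
top {'mtx': [[523.883, 0.0, 321.566], [0.0, 523.883, 245.801], [0.0, 0.0, 1.0]], 'position': [0.431, -0.012, 1.127], 'orientation': [0.152, -0.119, -1.574]}
scene {'mtx': [[482.43, 0.0, 325.102], [0.0, 482.43, 237.62], [0.0, 0.0, 1.0]], 'position': [0.932, 0.398, 0.799], 'orientation': [0.253, 0.711, 2.391]}
wrist {'mtx': [[337.286, 0.0, 315.642], [0.0, 337.286, 245.271], [0.0, 0.0, 1.0]], 'position': [0.325, -0.539, 0.384], 'orientation': [-0.256, 0.166, -1.137]}
{'time_s': 0.15, 'joint_positions': array([ 1.17876095,  0.68979241, -0.19452006,  1.56611318,  0.15732985,
        0.90247356, -0.21508871]), 'qd': array([-1.12969283e-03, -2.69108856e-04,  8.86026139e-05, -4.53895647e-03,
       -5.48745560e-04, -1.94167843e-03, -5.17049299e-04]), 'effort': array([-1.41262037e-03, -5.27857339e+01, -1.26845911e+00, -1.53585541e+01,
       -5.24755439e-02,  3.88843167e-03,  1.15575817e-04]), 'tcp_pos': array([ 0.25795108, -0.56879258,  0.26009123]), 'ee_rot': array([-3.06932034e+00, -6.63715828e-01,  6.56150985e-04]), 'wrist_force': array([-0.25623132, -0.02386388,  1.07336182]), 'wrist_torque': array([ 0.0081058 ,  0.04412468, -0.05913746]), 'finger_force': 0.0, 'width': 0.08781615426409776}
```

View pics/top0.png

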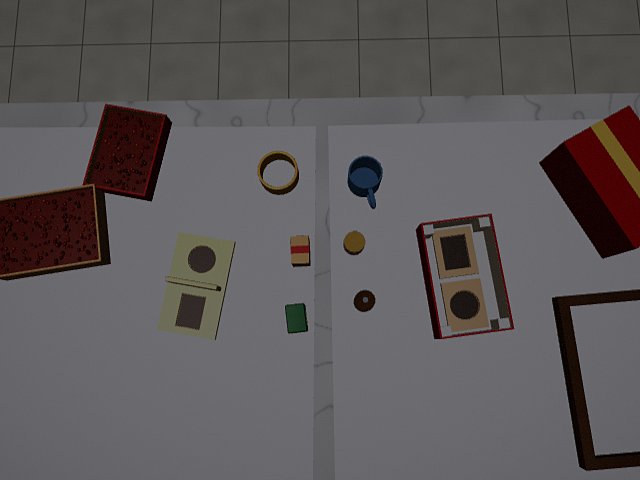

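View pics/scene0.png

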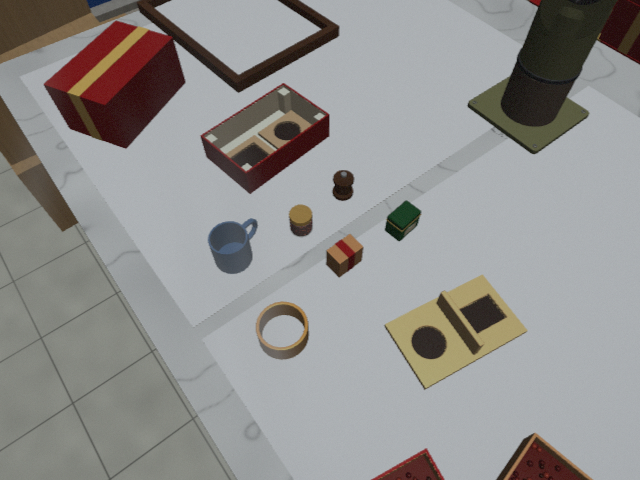

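The top view shows the box at right (about (465,277), round recess nearer the robot), the divider at left (198,285), jar lid (354,242), mill (365,300), carton (300,250) and tin (297,318). The mug and tape are beyond them. Next I measure by colour masks.

```bash
cat > m.py <<'E'
from h import *
def blob(c,lo,hi,roi,z,name,k=3):
    hsv=cv2.cvtColor(c['image'],cv2.COLOR_RGB2HSV)
    m=cv2.inRange(hsv,np.array(lo),np.array(hi));u0,v0,u1,v1=roi
    M=np.zeros_like(m);M[v0:v1,u0:u1]=m[v0:v1,u0:u1]
    M=cv2.morphologyEx(M,cv2.MORPH_CLOSE,np.ones((k,k)))
    cs,_=cv2.findContours(M,cv2.RETR_EXTERNAL,cv2.CHAIN_APPROX_NONE)
    if not cs: print(name,'none');return
    q=max(cs,key=cv2.contourArea)[:,0]
    W=np.array([px2w(c,u,v,z)[:2] for u,v in q])*1000
    r=cv2.minAreaRect(W.astype(np.float32))
    print(name,'ctr',np.round(r[0],1),'size',np.round(r[1],1),'ang',round(r[2],1),'px',q.mean(0).round())
    return r
E
python3 - <<'E'
from m import *
c=cam('top')
hsv=cv2.cvtColor(c['image'],cv2.COLOR_RGB2HSV)
for n,(u,v) in dict(lid=(354,242),mill=(358,301),knob=(366,300),car=(300,260),band=(300,250),tin=(297,318),div=(220,260),well=(200,260),ovalw=(190,310),rec=(464,304),orec=(456,252),wall=(190,283),bg=(330,300),ins=(450,300),rim=(513,310)).items(): print(n,hsv[v,u],end=' ')
print()
blob(c,(12,80,60),(30,255,255),(335,225,375,260),.05,'jarlid')
blob(c,(0,0,0),(180,255,110),(345,285,385,315),.044,'mill')
blob(c,(0,80,60),(25,255,255),(280,230,320,270),.052,'carton')
blob(c,(40,80,0),(90,255,255),(280,295,320,340),.05,'tin')
blob(c,(15,30,60),(40,255,255),(150,225,245,345),.01,'divider')
blob(c,(0,0,0),(180,255,110),(185,240,220,275),.004,'dround')
blob(c,(0,0,0),(180,255,110),(170,293,212,330),.004,'doblong')
blob(c,(0,0,0),(180,255,90),(445,285,485,322),.005,'rrec')
blob(c,(0,0,0),(180,255,90),(436,232,476,272),.005,'orec')
blob(c,(0,150,50),(12,255,255),(405,205,520,345),.066,'box rim')
E
```

```text
lid [ 20 185  91] mill [  8 208  27] knob [111  23  76] car [ 18 124 109] band [  0 200  97] tin [ 69 137  52] div [ 30  60 110] well [12 57 45] ovalw [ 9 52 49] rec [10 55 28] orec [ 0 82 28] wall [ 30  50 112] bg [128  10 100] ins [ 18 104  71] rim [115  14 113] 
jarlid ctr [628.8 -57.4] size [41.8 42.5] ang 89.4 px [354. 241.]
mill ctr [505.3 -76.1] size [43.  47.9] ang 62.2 px [364. 300.]
carton ctr [611.6  56.5] size [35.6 57.2] ang 89.9 px [299. 250.]
tin ctr [470.4  64.4] size [56.5 38.9] ang 6.7 px [296. 318.]
divider ctr [545.3 284.8] size [131.9 213.7] ang 79.8 px [195. 285.]
dround ctr [605.3 272.3] size [77.4 75. ] ang 89.5 px [202. 257.]
doblong ctr [488.5 293.3] size [91.7 76.7] ang 89.6 px [191. 311.]
rrec ctr [ 497.9 -290.9] size [61.7 61.2] ang 89.5 px [464. 305.]
orec ctr [ 611.6 -276. ] size [74.7 55.7] ang 7.6 px [455. 252.]
box rim ctr [ 578.4 -341.4] size [255.8  95.4] ang 29.7 px [491. 256.]
```

Request:
servo_tool(
  series=[
    [[-1, 0.687, 0.948, 0, 0, 0, -0.0567], [-1, 0.687, 0.948, 0, 0, 0, -0.0567], [-1, 0.687, 0.948, 0, 0, 0, -0.0567], [-1, 0.687, 0.948, 0, 0, 0, -0.0567], [-1, 0.687, 0.948, 0, 0, 0, -0.0567]],
  ],
  squeeze=15,
)

```text
time_s: 0.82
tcp_pos: [0.3618, -0.4259, 0.2606]
ee_rot: [-3.135, -0.199, -0.0]
wrist_force: [0.1, 0.1, -0.5]
width: 0.0881
finger_force: 0.0
```

Request:
servo_tool(
  series=[
    [[-1, 0.687, 0.948, 0, 0, 0, 0], [-1, 0.687, 0.948, 0, 0, 0, 0], [-1, 0.687, 0.948, 0, 0, 0, 0], [-1, 0.687, 0.948, 0, 0, 0, 0], [-1, 0.687, 0.948, 0, 0, 0, 0]],
  ],
)

```text
time_s: 1.45
tcp_pos: [0.4648, -0.2838, 0.2607]
ee_rot: [-3.135, -0.202, 0.0]
wrist_force: [0.4, 0.0, 0.7]
width: 0.0883
finger_force: 0.0
```

Request:
servo_tool(
  series=[
    [[-1, 0.687, 0.948, 0, 0, 0, 0], [-1, 0.687, 0.948, 0, 0, 0, 0], [-1, 0.687, 0.948, 0, 0, 0, 0], [-1, 0.687, 0.948, -0.3, 0, 0, 0], [-1, 0.687, 0.948, -0.5, 0, 0, 0]],
  ],
)

```text
time_s: 2.08
tcp_pos: [0.5683, -0.1417, 0.2368]
ee_rot: [3.135, 0.202, 0.002]
wrist_force: [-0.1, -0.1, 0.5]
width: 0.0881
finger_force: 0.0
```

Request:
servo_tool(
  series=[
    [[-1, 0.687, 0.948, -0.6, 0, 0, 0], [-1, 0.687, 0.948, -0.6, 0, 0, 0], [-1, 0.687, 0.948, -0.6, 0, 0, 0], [-1, 0, 0, -0.6, 0, 0, 0], [-1, 0, 0, 0, 0, 0, 0]],
  ],
)

```text
time_s: 2.7
tcp_pos: [0.6274, -0.0582, 0.1631]
ee_rot: [3.134, 0.202, -0.007]
wrist_force: [-0.1, -0.4, 0.1]
width: 0.0884
finger_force: 0.0
```

```bash
cat > s.py <<'E'
from h import *
def show():
    s=robot.sense();y=rot(s['ee_rot'])[:,1];z=rot(s['ee_rot'])[:,2]
    print('t',round(s['time_s'],2),'tcp',np.round(s['tcp_pos']*1000,1),'yaw_y',round(np.degrees(np.arctan2(y[1],y[0])),1),'z',z.round(3),'F',s['wrist_force'].round(1),'w',round(s['width']*1000,1),'ff',round(s['finger_force'],1),'q',s['joint_positions'].round(2))
if __name__=='__main__': show()
E
python3 - <<'E'
from s import *
show();c=cam('wrist','pics/w1.png');print(w2px(c,(.629,-.057,.05)))
E
```

```text
t 2.7 tcp [627.4 -58.2 163.1] yaw_y -82.6 z [-0.004 -0.001 -1.   ] F [-0.1 -0.4  0.1] w 88.4 ff 0.0 q [ 0.03  0.82 -0.03  1.64  0.03  0.7  -1.45]
(np.float64(313.0293940489822), np.float64(246.2343829837357))
```

View pics/w1.png

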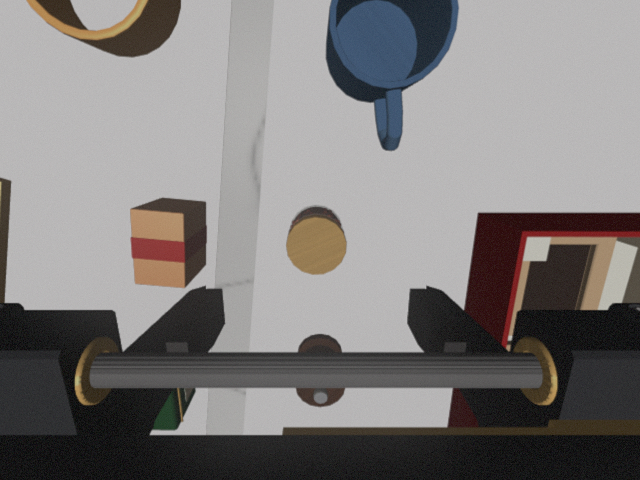

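The jar lid is at (316,244), within 3 px of where I predicted it. So the estimates hold, and I grasp it.

Request:
servo_tool(
  series=[
    [[-1, 0.02, -0.05, -0.95, 0, 0, 0], [-1, 0, 0, -0.95, 0, 0, 0], [-1, 0, 0, -0.95, 0, 0, 0], [-1, 0, 0, -0.9, 0, 0, 0], [-1, 0, 0, -0.35, 0, 0, 0]],
  ],
)

```text
time_s: 3.38
tcp_pos: [0.629, -0.0605, 0.0413]
ee_rot: [3.134, 0.199, -0.002]
wrist_force: [0.1, -0.4, -0.1]
width: 0.088
finger_force: 0.0
```

Request:
servo_tool(
  series=[
    [[-1, 0, 0, 0, 0, 0, 0], [1, 0, 0, 0, 0, 0, 0], [1, 0, 0, 0, 0, 0, 0], [1, 0, 0, 0, 0, 0, 0], [1, 0, 0, 0, 0, 0, 0]],
  ],
)

```text
time_s: 4.0
tcp_pos: [0.6299, -0.0587, 0.042]
ee_rot: [3.135, 0.203, 0.001]
wrist_force: [0.5, 0.0, -0.5]
width: 0.0503
finger_force: 0.0
```

```bash
python3 s.py
```

```text
t 4.0 tcp [629.9 -58.7  42. ] yaw_y -82.6 z [ 0. -0. -1.] F [ 0.5  0.  -0.5] w 50.3 ff 0.0 q [ 0.03  1.   -0.03  1.67  0.05  0.48 -1.46]
```

Request:
servo_tool(
  series=[
    [[1, 0, 0, 0, 0, 0, 0], [1, 0, 0, 0, 0, 0, 0], [1, 0, 0, 0.3, 0, 0, 0], [1, 0, 0, 0.8, 0, 0, 0], [1, 0, 0, 0.9, 0, 0, 0]],
  ],
)

```text
time_s: 4.62
tcp_pos: [0.6293, -0.0588, 0.1022]
ee_rot: [3.135, 0.202, -0.002]
wrist_force: [-0.1, -0.3, -1.4]
width: 0.0458
finger_force: 15.0
```

Request:
servo_tool(
  series=[
    [[1, 0, 0, 0.9, 0, 0, 0], [1, 0, 0, 0.4, 0, 0, 0], [1, -0.3, -0.5, 0, 0, 0, 0], [1, -0.55, -0.96, 0, 0, 0, 0], [1, -0.55, -0.96, 0, 0, 0, 0]],
  ],
)

```text
time_s: 5.25
tcp_pos: [0.5854, -0.1333, 0.1394]
ee_rot: [3.135, 0.202, -0.005]
wrist_force: [0.2, -0.0, -1.3]
width: 0.0456
finger_force: 15.0
```

Request:
servo_tool(
  series=[
    [[1, -0.55, -0.96, 0, 0, 0, 0], [1, -0.55, -0.96, 0, 0, 0, 0], [1, -0.55, -0.96, 0, 0, 0, 0], [1, -0.55, -0.96, 0, 0, 0, 0], [1, -0.5, -0.8, 0, 0, 0, 0]],
  ],
)

```text
time_s: 5.88
tcp_pos: [0.5038, -0.2728, 0.1394]
ee_rot: [-3.135, -0.199, 0.005]
wrist_force: [0.5, 0.1, -2.1]
width: 0.0455
finger_force: 15.0
```

Request:
servo_tool(
  series=[
    [[1, -0.3, -0.68, 0, 0, 0, 0], [1, 0, 0, 0, 0, 0, 0], [1, 0, 0, 0, 0, 0, 0]],
  ],
)

```text
time_s: 6.25
tcp_pos: [0.4975, -0.29, 0.1401]
ee_rot: [-3.134, -0.203, 0.001]
wrist_force: [0.0, 0.2, -1.0]
width: 0.0458
finger_force: 15.0
```

Run:
```python
from s import *
show();c=cam('wrist','pics/w2.png');print(w2px(c,(.498,-.291,.005)),w2px(c,(.6116,-.276,.005)))
```

```text
t 6.25 tcp [ 497.5 -290.   140.1] yaw_y -82.6 z [-0.001  0.001 -1.   ] F [ 0.   0.2 -1. ] w 45.8 ff 15.0 q [ 0.5   0.79 -0.09  1.82  0.12  0.54 -1.11]
(np.float64(316.1691714945971), np.float64(240.507262987559)) (np.float64(315.9377365757973), np.float64(82.97446072952545))
```

View pics/w2.png

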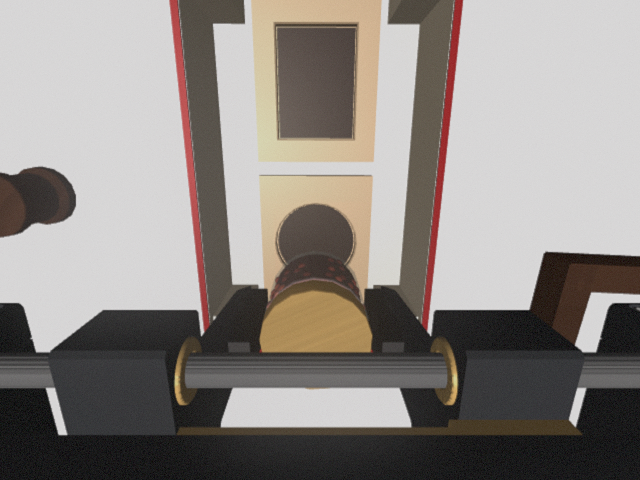

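The round recess (316,243) and oblong recess (316,82) match the predictions, so I lower the jar.

Request:
servo_tool(
  series=[
    [[1, 0.02, -0.03, -0.7, 0, 0, 0], [1, 0, 0, -0.9, 0, 0, 0], [1, 0, 0, -0.8, 0, 0, 0], [1, 0, 0, -0.4, 0, 0, 0], [1, 0, 0, -0.15, 0, 0, 0]],
  ],
)

```text
time_s: 6.92
tcp_pos: [0.4986, -0.291, 0.0518]
ee_rot: [-3.134, -0.204, 0.001]
wrist_force: [0.2, 0.1, -0.6]
width: 0.046
finger_force: 15.0
```

Request:
servo_tool(
  series=[
    [[1, 0, 0, -0.08, 0, 0, 0], [1, 0, 0, -0.05, 0, 0, 0], [1, 0, 0, 0, 0, 0, 0]],
  ],
)

```text
time_s: 7.3
tcp_pos: [0.4986, -0.2921, 0.0488]
ee_rot: [3.135, 0.202, 0.001]
wrist_force: [-0.2, -0.6, -1.4]
width: 0.0456
finger_force: 15.0
```

Request:
servo_tool(
  series=[
    [[1, 0, 0, -0.04, 0, 0, 0], [1, 0, 0, -0.03, 0, 0, 0], [1, 0, 0, 0, 0, 0, 0]],
  ],
)

```text
time_s: 7.68
tcp_pos: [0.4985, -0.292, 0.0469]
ee_rot: [3.135, 0.202, 0.001]
wrist_force: [-1.0, 0.8, 4.6]
width: 0.0456
finger_force: 15.0
```

Contact. I release, rise and go to the tin at (470,64): Δx −28, Δy +356.

Request:
servo_tool(
  series=[
    [[-0.4, 0, 0, 0, 0, 0, 0], [-0.4, 0, 0, 0, 0, 0, 0], [-0.4, 0, 0, 0, 0, 0, 0], [-0.4, 0, 0, 0.4, 0, 0, 0], [-0.4, 0, 0, 0.8, 0, 0, 0]],
  ],
)

```text
time_s: 8.3
tcp_pos: [0.4978, -0.2916, 0.0825]
ee_rot: [-3.134, -0.202, 0.002]
wrist_force: [0.2, 1.0, 0.0]
width: 0.0616
finger_force: 0.0
```

Request:
servo_tool(
  series=[
    [[-0.4, 0, 0, 0.9, 0, 0, 0], [-0.4, 0, 0, 0.9, 0, 0, 0], [-0.4, 0, 0.5, 0.5, 0, 0, 0], [-1, -0.1, 1, 0, 0, 0, 0], [-1, -0.1, 1, 0, 0, 0, 0]],
  ],
)

```text
time_s: 8.93
tcp_pos: [0.4922, -0.2149, 0.1516]
ee_rot: [-3.134, -0.203, -0.0]
wrist_force: [0.2, -0.2, -0.2]
width: 0.0795
finger_force: 0.0
```

Request:
servo_tool(
  series=[
    [[-1, -0.1, 1, 0, 0, 0, 0], [-1, -0.1, 1, 0, 0, 0, 0], [-1, -0.1, 1, 0, 0, 0, 0], [-1, -0.1, 1, 0, 0, 0, 0], [-1, -0.1, 1, 0, 0, 0, 0]],
  ],
)

```text
time_s: 9.55
tcp_pos: [0.4767, -0.0647, 0.1514]
ee_rot: [-3.134, -0.204, 0.001]
wrist_force: [0.2, -0.3, 0.6]
width: 0.088
finger_force: 0.0
```

Request:
servo_tool(
  series=[
    [[-1, -0.1, 1, 0, 0, 0, 0], [-1, -0.1, 1, 0, 0, 0, 0], [-1, -0.1, 1, 0, 0, 0, 0], [-1, 0, 1, 0, 0, 0, 0], [-1, 0, 0.37, 0, 0, 0, 0]],
  ],
)

```text
time_s: 10.18
tcp_pos: [0.4676, 0.0669, 0.1513]
ee_rot: [-3.134, -0.209, 0.001]
wrist_force: [0.1, 0.6, -0.0]
width: 0.0878
finger_force: 0.0
```

Run:
```python
from m import *
from s import show
show();c=cam('wrist');blob(c,(40,80,0),(90,255,255),(200,100,440,340),.05,'tin')
c=cam('top');blob(c,(12,80,40),(30,255,255),(450,285,485,330),.055,'lid')
```

```text
t 10.18 tcp [467.6  66.9 151.3] yaw_y -82.4 z [-0.     0.001 -1.   ] F [ 0.1  0.6 -0. ] w 87.8 ff 0.0 q [-0.25  0.69  0.02  2.12 -0.04  0.33 -1.64]
tin ctr [473.9  60.5] size [49.8 29. ] ang 5.6 px [326. 249.]
lid ctr [ 490.  -282.8] size [70.2 88.7] ang 89.5 px [464. 307.]
```

Request:
servo_tool(
  series=[
    [[-1, 0.15, -0.15, -0.8, 0, 0, 0], [-1, 0, 0, -0.95, 0, 0, 0], [-1, 0, 0, -0.95, 0, 0, 0], [-1, 0, 0, -0.7, 0, 0, 0], [-1, 0, 0, -0.3, 0, 0, 0]],
  ],
)

```text
time_s: 10.9
tcp_pos: [0.4724, 0.0581, 0.0393]
ee_rot: [3.134, 0.199, -0.003]
wrist_force: [-0.0, -0.2, 0.3]
width: 0.0884
finger_force: 0.0
```

Request:
servo_tool(
  series=[
    [[1, 0, 0, 0, 0, 0, 0], [1, 0, 0, 0, 0, 0, 0], [1, 0, 0, 0, 0, 0, 0], [1, 0, 0, 0, 0, 0, 0], [1, 0, 0, 0, 0, 0, 0]],
  ],
)

```text
time_s: 11.52
tcp_pos: [0.473, 0.0601, 0.0405]
ee_rot: [-3.135, -0.203, -0.001]
wrist_force: [-0.3, 0.9, 0.2]
width: 0.0403
finger_force: 0.5
```

Request:
servo_tool(
  series=[
    [[1, 0, 0, 0, 0, 0, 0], [1, 0, 0, 0, 0, 0, 0], [1, 0, 0, 0.3, 0, 0, 0], [1, 0, 0, 0.3, 0, 0, 0]],
  ],
)

```text
time_s: 12.02
tcp_pos: [0.4727, 0.0593, 0.0587]
ee_rot: [3.135, 0.202, -0.001]
wrist_force: [-0.7, 0.2, -0.3]
width: 0.0398
finger_force: 15.0
```

Run:
```python
from s import *
show();c=cam('wrist','pics/w3.png');a=cam('top')['image'][200:350,400:520];b=cv2.imread('pics/w3.png')
a=cv2.resize(a[:,:,::-1],(384,480),interpolation=cv2.INTER_CUBIC)
cv2.imwrite('pics/c3.png',cv2.resize(cv2.hconcat([b[:,120:520],a]),(784,480)))
```

```text
t 12.03 tcp [472.7  59.3  58.7] yaw_y -82.6 z [-0.    -0.001 -1.   ] F [-0.7  0.2 -0.3] w 39.8 ff 15.0 q [-0.23  0.88  0.01  2.15 -0.03  0.12 -1.63]
```

View pics/c3.png

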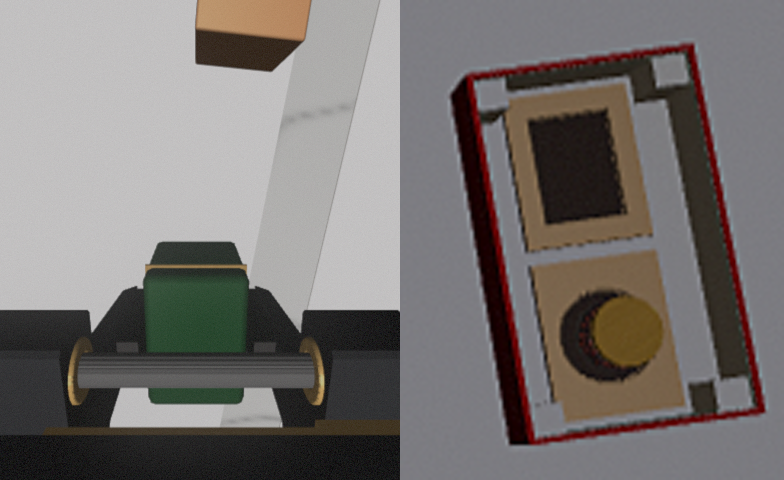

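The tin is held level, and the top crop shows the jar standing in the round recess. I carry the tin to the oblong recess.

Request:
servo_tool(
  series=[
    [[1, 0, 0, 0.9, 0, 0, 0], [1, 0, 0, 0.9, 0, 0, 0], [1, 0.2, -0.5, 0.9, 0, 0, 0], [1, 0.386, -0.931, 0, 0, 0, 0], [1, 0.386, -0.931, 0, 0, 0, 0]],
  ],
)

```text
time_s: 12.75
tcp_pos: [0.5024, -0.0119, 0.1398]
ee_rot: [3.135, 0.203, 0.001]
wrist_force: [0.9, 0.5, -1.4]
width: 0.0396
finger_force: 15.0
```

Request:
servo_tool(
  series=[
    [[1, 0.386, -0.931, 0, 0, 0, 0], [1, 0.386, -0.931, 0, 0, 0, 0], [1, 0.386, -0.931, 0, 0, 0, 0], [1, 0.386, -0.931, 0, 0, 0, 0], [1, 0.386, -0.931, 0, 0, 0, 0]],
  ],
)

```text
time_s: 13.38
tcp_pos: [0.5597, -0.1519, 0.1391]
ee_rot: [3.135, 0.202, -0.001]
wrist_force: [0.7, 0.8, -1.4]
width: 0.0396
finger_force: 15.0
```

Request:
servo_tool(
  series=[
    [[1, 0.386, -0.931, 0, 0, 0, 0], [1, 0.386, -0.931, 0, 0, 0, 0], [1, 0.386, -0.931, 0, 0, 0, 0], [1, 0.386, -0.931, 0, 0, 0, 0], [1, 0.186, -0.431, 0, 0, 0, 0]],
  ],
)

```text
time_s: 14.0
tcp_pos: [0.6114, -0.2776, 0.1389]
ee_rot: [3.134, 0.199, -0.001]
wrist_force: [-0.6, 0.4, -1.8]
width: 0.0395
finger_force: 15.0
```

Request:
servo_tool(
  series=[
    [[1, 0, 0, 0, 0, 0, 0], [1, 0, 0, 0, 0, 0, 0]],
  ],
)

```text
time_s: 14.25
tcp_pos: [0.6115, -0.2735, 0.139]
ee_rot: [-3.133, -0.205, 0.001]
wrist_force: [-0.3, 0.2, -1.0]
width: 0.0395
finger_force: 15.0
```

```bash
python3 s.py
```

```text
t 14.25 tcp [ 611.5 -273.5  139. ] yaw_y -82.5 z [-0.001  0.002 -1.   ] F [-0.3  0.2 -1. ] w 39.5 ff 15.0 q [ 0.39  0.89 -0.08  1.52  0.09  0.74 -1.16]
```

Request:
servo_tool(
  series=[
    [[1, 0, -0.07, -0.7, 0, 0, 0], [1, 0, 0, -0.9, 0, 0, 0], [1, 0, 0, -0.8, 0, 0, 0], [1, 0, 0, -0.4, 0, 0, 0], [1, 0, 0, -0.15, 0, 0, 0]],
  ],
)

```text
time_s: 14.88
tcp_pos: [0.6113, -0.2769, 0.0495]
ee_rot: [-3.134, -0.203, 0.002]
wrist_force: [0.4, -0.8, -0.6]
width: 0.0398
finger_force: 15.0
```

Request:
servo_tool(
  series=[
    [[1, 0, 0, -0.06, 0, 0, 0], [1, 0, 0, -0.05, 0, 0, 0], [1, 0, 0, 0, 0, 0, 0]],
  ],
)

```text
time_s: 15.25
tcp_pos: [0.6121, -0.2777, 0.048]
ee_rot: [3.135, 0.202, 0.001]
wrist_force: [0.2, 0.5, -1.1]
width: 0.0395
finger_force: 15.0
```

Request:
servo_tool(
  series=[
    [[1, 0, 0, -0.03, 0, 0, 0], [1, 0, 0, 0, 0, 0, 0]],
  ],
)

```text
time_s: 15.5
tcp_pos: [0.6118, -0.2776, 0.0467]
ee_rot: [3.135, 0.202, 0.0]
wrist_force: [-1.2, 0.9, -1.9]
width: 0.0401
finger_force: 15.0
```

Request:
servo_tool(
  series=[
    [[1, 0, 0, -0.04, 0, 0, 0], [1, 0, 0, 0, 0, 0, 0]],
  ],
)

```text
time_s: 15.75
tcp_pos: [0.6119, -0.2776, 0.0456]
ee_rot: [3.135, 0.202, 0.0]
wrist_force: [-0.2, 0.3, 1.9]
width: 0.0397
finger_force: 15.0
```

Request:
servo_tool(
  series=[
    [[1, 0, 0, -0.03, 0, 0, 0], [1, 0, 0, 0, 0, 0, 0]],
  ],
)

```text
time_s: 16.0
tcp_pos: [0.6119, -0.2776, 0.0456]
ee_rot: [3.135, 0.202, 0.0]
wrist_force: [-2.2, 0.4, 8.1]
width: 0.0398
finger_force: 15.0
```

The tin is seated. I release it and go to the divider at about (546,284), turning +72°.

Request:
servo_tool(
  series=[
    [[-0.4, 0, 0, 0, 0, 0, 0], [-0.4, 0, 0, 0, 0, 0, 0], [-0.4, 0, 0, 0, 0, 0, 0], [-0.4, 0, 0, 0.4, 0, 0, 0], [-0.4, 0, 0, 0.9, 0, 0, 0]],
  ],
)

```text
time_s: 16.62
tcp_pos: [0.611, -0.2772, 0.0833]
ee_rot: [-3.134, -0.203, 0.003]
wrist_force: [-0.4, 0.4, -0.1]
width: 0.0616
finger_force: 0.0
```

Request:
servo_tool(
  series=[
    [[-0.4, 0, 0, 0.9, 0, 0, 0], [-0.4, 0, 0, 0.9, 0, 0, 0], [-0.4, 0, 0.5, 0.7, 0, 0, 0], [-0.4, -0.116, 1, 0, 0, 0, 0], [-0.4, -0.116, 1, 0, 0, 0, 0]],
  ],
)

```text
time_s: 17.25
tcp_pos: [0.6049, -0.2004, 0.1593]
ee_rot: [-3.134, -0.203, -0.001]
wrist_force: [0.9, 0.5, -0.8]
width: 0.062
finger_force: 0.0
```

Request:
servo_tool(
  series=[
    [[-0.4, -0.116, 1, 0, 0, 0, 0.15], [-0.4, -0.116, 1, 0, 0, 0, 0.15], [-0.4, -0.116, 1, 0, 0, 0, 0.15], [-0.4, -0.116, 1, 0, 0, 0, 0.15], [-0.4, -0.116, 1, 0, 0, 0, 0.15]],
  ],
)

```text
time_s: 17.88
tcp_pos: [0.587, -0.0503, 0.159]
ee_rot: [-2.814, -1.396, -0.0]
wrist_force: [0.3, -0.1, 0.4]
width: 0.0619
finger_force: 0.0
```

Request:
servo_tool(
  series=[
    [[-0.4, -0.116, 1, 0, 0, 0, 0.15], [-0.4, -0.116, 1, 0, 0, 0, 0.15], [-0.4, -0.116, 1, 0, 0, 0, 0.155], [-0.4, -0.116, 1, 0, 0, 0, 0], [-0.4, -0.116, 1, 0, 0, 0, 0]],
  ],
)

```text
time_s: 18.5
tcp_pos: [0.5693, 0.0994, 0.1589]
ee_rot: [-2.411, -2.014, -0.0]
wrist_force: [0.2, -0.3, 0.4]
width: 0.0617
finger_force: 0.0
```

Request:
servo_tool(
  series=[
    [[-0.4, -0.116, 1, 0, 0, 0, 0], [-0.4, -0.116, 1, 0, 0, 0, 0], [-0.4, -0.116, 1, 0, 0, 0, 0], [-0.4, -0.116, 1, 0, 0, 0, 0], [-0.4, -0.116, 1, 0, 0, 0, 0]],
  ],
)

```text
time_s: 19.12
tcp_pos: [0.5516, 0.2494, 0.1589]
ee_rot: [-2.411, -2.014, 0.0]
wrist_force: [-0.2, -0.1, 0.2]
width: 0.0618
finger_force: 0.0
```

Request:
servo_tool(
  series=[
    [[-0.4, -0.116, 0.9, 0, 0, 0, 0], [-0.4, -0.1, 0.3, 0, 0, 0, 0], [-0.4, 0, 0, 0, 0, 0, 0]],
  ],
)

```text
time_s: 19.5
tcp_pos: [0.5454, 0.2838, 0.1586]
ee_rot: [2.41, 2.015, -0.001]
wrist_force: [0.0, -1.7, 0.6]
width: 0.0616
finger_force: 0.0
```

Run:
```python
from s import *
show();c=cam('wrist','pics/w4.png');print(w2px(c,(.546,.284,.054)))
a=cam('top')['image'][200:350,400:520];b=cv2.imread('pics/w4.png')
a=cv2.resize(a[:,:,::-1],(200,250),interpolation=cv2.INTER_CUBIC);b[230:480,440:640]=a
cv2.imwrite('pics/c4.png',b)
```

```text
t 19.5 tcp [545.4 283.8 158.6] yaw_y -10.2 z [-0. -0. -1.] F [ 0.  -1.7  0.6] w 61.6 ff 0.0 q [-0.38  0.82 -0.32  1.68  0.36  0.7  -1.06]
(np.float64(316.2307687233117), np.float64(251.2423388356191))
```

View pics/c4.png

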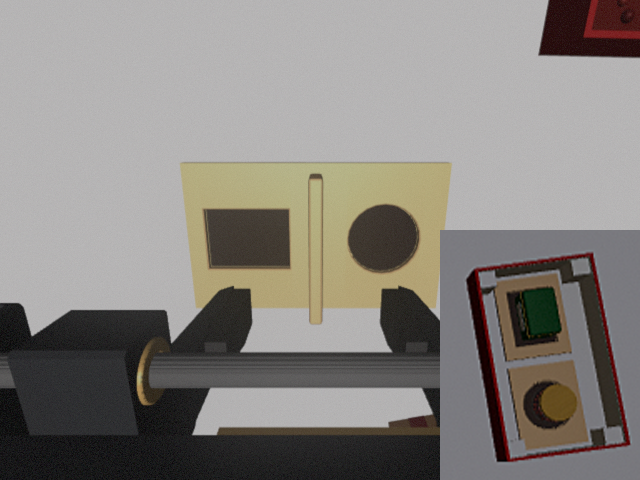

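The gripper is aligned with the divider wall (top at u 316, v 174–323, centre within 2 mm of my estimate), and the tin stands in its recess. I grasp the wall.

Request:
servo_tool(
  series=[
    [[-0.4, 0, 0.03, -0.9, 0, 0, 0], [-0.4, 0, 0, -0.95, 0, 0, 0], [-0.4, 0, 0, -0.95, 0, 0, 0], [-0.4, 0, 0, -0.8, 0, 0, 0], [-0.4, 0, 0, -0.38, 0, 0, 0]],
  ],
  squeeze=25,
)

```text
time_s: 20.23
tcp_pos: [0.5461, 0.2823, 0.0378]
ee_rot: [2.413, 2.01, -0.004]
wrist_force: [-0.3, -0.4, 0.6]
width: 0.0618
finger_force: 0.0
```

Request:
servo_tool(
  series=[
    [[1, 0, 0, 0, 0, 0, 0], [1, 0, 0, 0, 0, 0, 0], [1, 0, 0, 0, 0, 0, 0], [1, 0, 0, 0, 0, 0, 0], [1, 0, 0, 0, 0, 0, 0]],
  ],
)

```text
time_s: 20.85
tcp_pos: [0.5463, 0.2845, 0.0394]
ee_rot: [2.412, 2.013, 0.001]
wrist_force: [-0.1, -0.9, 0.8]
width: 0.0139
finger_force: 0.0
```

Request:
servo_tool(
  series=[
    [[1, 0, 0, 0, 0, 0, 0], [1, 0, 0, 0, 0, 0, 0], [1, 0, 0, 0.2, 0, 0, 0], [1, 0, 0, 0.4, 0, 0, 0], [1, 0, 0, 0.6, 0, 0, 0]],
  ],
)

```text
time_s: 21.48
tcp_pos: [0.546, 0.2842, 0.0758]
ee_rot: [2.412, 2.013, -0.001]
wrist_force: [0.0, 0.4, 0.2]
width: 0.0101
finger_force: 25.0
```

```bash
python3 s.py
```

```text
t 21.48 tcp [546.  284.2  75.8] yaw_y -10.3 z [-0. -0. -1.] F [0.  0.4 0.2] w 10.1 ff 25.0 q [-0.41  0.94 -0.26  1.71  0.42  0.55 -1.11]
```

Run:
```python
from s import *
c=cam('top')
P=np.array([px2w(c,u,v,.066)[:2]*1000 for u,v in [(422.5,223.4),(491.3,214),(513.4,328),(440.9,337.5)]])
print(P.round(1),P.mean(0).round(1),np.linalg.norm(P-np.roll(P,-1,0),axis=1).round(0))
```

```text
[[ 661.3 -198.4]
 [ 679.6 -340.6]
 [ 447.  -369.9]
 [ 429.3 -225.8]] [ 554.3 -283.7] [143. 234. 145. 234.]
```

Request:
servo_tool(
  series=[
    [[1, 0, 0, 0.8, 0, 0, 0], [1, 0, 0, 0.9, 0, 0, 0], [1, 0, -0.5, 0.8, 0, 0, 0], [1, 0, -0.8, 0, 0, 0, 0], [1, 0, -0.9, 0, 0, 0, 0]],
  ],
)

```text
time_s: 22.15
tcp_pos: [0.5465, 0.2182, 0.1514]
ee_rot: [2.411, 2.013, 0.003]
wrist_force: [0.7, -0.7, -1.2]
width: 0.0097
finger_force: 25.0
```

Request:
servo_tool(
  series=[
    [[1, 0.016, -0.95, 0, 0, 0, 0.03], [1, 0.016, -0.95, 0, 0, 0, 0.03], [1, 0.016, -0.95, 0, 0, 0, 0.03], [1, 0.016, -0.95, 0, 0, 0, 0.03], [1, 0.016, -0.95, 0, 0, 0, 0.03]],
  ],
)

```text
time_s: 22.78
tcp_pos: [0.5489, 0.0749, 0.1509]
ee_rot: [2.245, 2.196, 0.002]
wrist_force: [0.1, -0.1, -1.0]
width: 0.0099
finger_force: 25.0
```

Request:
servo_tool(
  series=[
    [[1, 0.016, -0.95, 0, 0, 0, 0.03], [1, 0.016, -0.95, 0, 0, 0, 0.03], [1, 0.016, -0.95, 0, 0, 0, 0.03], [1, 0.016, -0.95, 0, 0, 0, 0.03], [1, 0.016, -0.95, 0, 0, 0, 0.027]],
  ],
)

```text
time_s: 23.4
tcp_pos: [0.5512, -0.0678, 0.1509]
ee_rot: [2.07, 2.362, 0.001]
wrist_force: [0.5, 0.2, -1.6]
width: 0.01
finger_force: 25.0
```

Request:
servo_tool(
  series=[
    [[1, 0.016, -0.95, 0, 0, 0, 0], [1, 0.016, -0.95, 0, 0, 0, 0], [1, 0.016, -0.95, 0, 0, 0, 0], [1, 0.016, -0.95, 0, 0, 0, 0], [1, 0.016, -0.8, 0, 0, 0, 0]],
  ],
)

```text
time_s: 24.02
tcp_pos: [0.5534, -0.2063, 0.1508]
ee_rot: [2.072, 2.36, -0.0]
wrist_force: [0.7, 0.4, -1.3]
width: 0.0096
finger_force: 25.0
```

Request:
servo_tool(
  series=[
    [[1, 0.016, -0.7, 0, 0, 0, 0], [1, 0, -0.5, 0, 0, 0, 0], [1, 0, -0.3, 0, 0, 0, 0], [1, 0, 0, 0, 0, 0, 0], [1, 0, 0, 0, 0, 0, 0]],
  ],
)

```text
time_s: 24.65
tcp_pos: [0.5541, -0.2484, 0.1502]
ee_rot: [-2.069, -2.363, -0.001]
wrist_force: [-0.4, -0.4, -1.2]
width: 0.0096
finger_force: 25.0
```

Run:
```python
from s import *
show();cam('top','pics/t5.png')
a=cv2.imread('pics/t5.png')[180:360,380:560];b=cam('scene')['image'][40:220,180:360,::-1]
cv2.imwrite('pics/c5.png',cv2.resize(cv2.hconcat([a,b]),(800,400),interpolation=cv2.INTER_CUBIC))
```

```text
t 24.65 tcp [ 554.1 -248.4  150.2] yaw_y 7.6 z [ 0.     0.001 -1.   ] F [-0.4 -0.4 -1.2] w 9.6 ff 25.0 q [ 0.63  0.85 -0.51  1.7   0.57  0.74 -0.04]
```

View pics/c5.png

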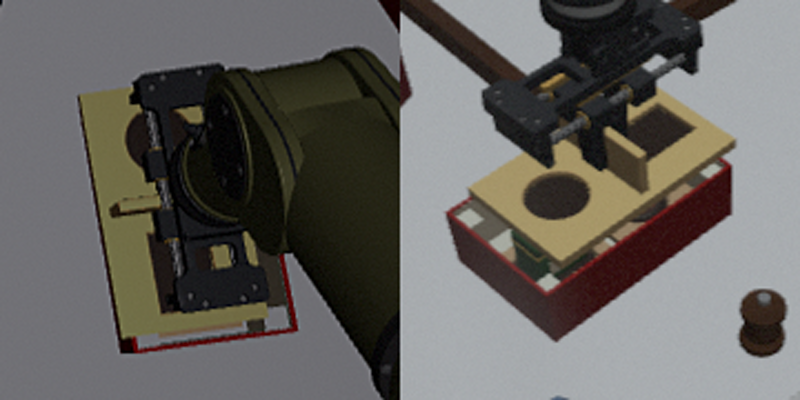

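The divider is level and lined up with the box. It still needs about 36 mm in −y, then I lower it.

Request:
servo_tool(
  series=[
    [[1, 0, -0.5, 0, 0, 0, 0], [1, 0, -0.4, 0, 0, 0, 0], [1, 0, -0.3, -0.3, 0, 0, 0], [1, 0, 0, -0.5, 0, 0, 0], [1, 0, 0, -0.4, 0, 0, 0]],
  ],
)

```text
time_s: 25.38
tcp_pos: [0.5533, -0.2851, 0.1124]
ee_rot: [-2.07, -2.361, 0.0]
wrist_force: [1.0, -0.5, -0.2]
width: 0.01
finger_force: 25.0
```

Request:
servo_tool(
  series=[
    [[1, 0, 0, -0.2, 0, 0, 0], [1, 0, 0, 0, 0, 0, 0]],
  ],
)

```text
time_s: 25.62
tcp_pos: [0.5537, -0.285, 0.1074]
ee_rot: [-2.069, -2.362, 0.0]
wrist_force: [-0.5, 0.3, -0.9]
width: 0.0098
finger_force: 25.0
```

Run:
```python
from s import *
show();cam('top','pics/t6.png')
a=cv2.imread('pics/t6.png')[180:360,380:560];b=cam('scene')['image'][40:220,180:360,::-1]
cv2.imwrite('pics/c6.png',cv2.resize(cv2.hconcat([a,b]),(800,400),interpolation=cv2.INTER_CUBIC))
```

```text
t 25.62 tcp [ 553.7 -285.   107.4] yaw_y 7.6 z [-0.001  0.001 -1.   ] F [-0.5  0.3 -0.9] w 9.8 ff 25.0 q [ 0.66  0.93 -0.48  1.67  0.61  0.7  -0.  ]
```

View pics/c6.png

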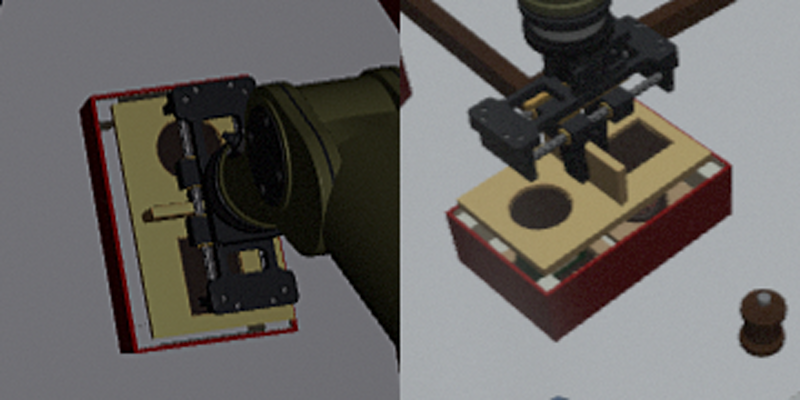

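Run:
```python
from s import *
c=cam('top');C=np.array([554.5,-283.6]);a=np.radians(7.5);B=np.array([[np.cos(a),np.sin(a)],[-np.sin(a),np.cos(a)]])
for u,v,z in [(429.5,226,.078),(448.9,333,.078),(422.5,223.4,.066),(440.9,337.5,.066)]:
    print((B@(px2w(c,u,v,z)[:2]*1000-C)).round(1))
```

```text
[107.4  59.8]
[-109.8   59. ]
[117.   70.5]
[-116.6   73.7]
```

Request:
servo_tool(
  series=[
    [[1, 0.03, 0.06, -0.1, 0, 0, 0], [1, 0, 0, -0.1, 0, 0, 0], [1, 0, 0, -0.06, 0, 0, 0], [1, 0, 0, -0.04, 0, 0, 0], [1, 0, 0, 0, 0, 0, 0]],
  ],
)

```text
time_s: 26.4
tcp_pos: [0.5547, -0.2839, 0.0989]
ee_rot: [-2.071, -2.362, 0.0]
wrist_force: [0.6, -0.3, -1.2]
width: 0.0096
finger_force: 25.0
```

Request:
servo_tool(
  series=[
    [[1, 0, 0, -0.04, 0, 0, 0], [1, 0, 0, 0, 0, 0, 0]],
  ],
)

```text
time_s: 26.65
tcp_pos: [0.5547, -0.2838, 0.0978]
ee_rot: [-2.071, -2.362, -0.0]
wrist_force: [0.0, 0.6, -0.2]
width: 0.0098
finger_force: 25.0
```

Request:
servo_tool(
  series=[
    [[1, 0, 0, -0.03, 0, 0, 0], [1, 0, 0, 0, 0, 0, 0]],
  ],
)

```text
time_s: 26.9
tcp_pos: [0.5549, -0.2839, 0.0973]
ee_rot: [2.071, 2.362, 0.0]
wrist_force: [-1.6, 0.8, 1.9]
width: 0.0096
finger_force: 25.0
```

Request:
servo_tool(
  series=[
    [[1, 0, 0, -0.03, 0, 0, 0], [1, 0, 0, 0, 0, 0, 0]],
  ],
)

```text
time_s: 27.15
tcp_pos: [0.5549, -0.2838, 0.0972]
ee_rot: [2.071, 2.362, -0.0]
wrist_force: [-2.6, 0.2, 8.9]
width: 0.0098
finger_force: 25.0
```

Seated at the expected height. I release it, rise and go to the mill at (505,-76), turning −90°.

Request:
servo_tool(
  series=[
    [[0.3, 0, 0, 0, 0, 0, 0], [0.3, 0, 0, 0, 0, 0, 0], [0.3, 0, 0, 0, 0, 0, 0], [0.3, 0, 0, 0.4, 0, 0, 0], [0.3, 0, 0, 0.9, 0, 0, 0]],
  ],
  squeeze=15,
)

```text
time_s: 27.78
tcp_pos: [0.5541, -0.2836, 0.135]
ee_rot: [-2.07, -2.361, 0.001]
wrist_force: [0.1, -0.6, 0.3]
width: 0.0309
finger_force: 0.0
```

Request:
servo_tool(
  series=[
    [[0.3, 0, 0, 0.9, 0, 0, 0], [0, 0, 0, 0.6, 0, 0, 0], [-1, -0.185, 0.77, 0, 0, 0, -0.1667], [-1, -0.185, 0.77, 0, 0, 0, -0.1667], [-1, -0.185, 0.77, 0, 0, 0, -0.1667]],
  ],
)

```text
time_s: 28.4
tcp_pos: [0.5379, -0.2138, 0.1804]
ee_rot: [2.617, 1.738, 0.001]
wrist_force: [0.6, 0.5, 1.0]
width: 0.0689
finger_force: 0.0
```

Request:
servo_tool(
  series=[
    [[-1, -0.185, 0.77, 0, 0, 0, -0.1667], [-1, -0.185, 0.77, 0, 0, 0, -0.1667], [-1, -0.185, 0.77, 0, 0, 0, -0.1667], [-1, -0.185, 0.77, 0, 0, 0, -0.1667], [-1, -0.185, 0.77, 0, 0, 0, -0.1667]],
  ],
)

```text
time_s: 29.02
tcp_pos: [0.5103, -0.0981, 0.1804]
ee_rot: [-3.106, -0.469, -0.001]
wrist_force: [-0.2, 0.1, 0.1]
width: 0.0882
finger_force: 0.0
```

Request:
servo_tool(
  series=[
    [[-1, -0.185, 0.77, 0, 0, 0, -0.1667], [-1, 0, 0, 0, 0, 0, 0], [-1, 0, 0, 0, 0, 0, 0]],
  ],
)

```text
time_s: 29.4
tcp_pos: [0.5051, -0.0769, 0.1802]
ee_rot: [3.134, 0.209, 0.001]
wrist_force: [0.3, 0.0, -0.3]
width: 0.0882
finger_force: 0.0
```

Run:
```python
from s import *
show();c=cam('wrist','pics/w7.png');print(w2px(c,(.505,-.076,.062)))
cam('top','pics/t7.png')
a=cv2.imread('pics/t7.png')[200:350,400:520];b=cv2.imread('pics/w7.png')
b[:,:240]=0;b[0:300,0:240]=cv2.resize(a,(240,300),interpolation=cv2.INTER_CUBIC)
cv2.imwrite('pics/c7.png',b)
```

```text
t 29.4 tcp [505.1 -76.9 180.2] yaw_y -82.4 z [ 0.001 -0.001 -1.   ] F [ 0.3  0.  -0.3] w 88.2 ff 0.0 q [ 0.09  0.67 -0.05  1.99  0.07  0.49 -1.45]
(np.float64(313.12301214607635), np.float64(247.26209266491236))
```

View pics/c7.png

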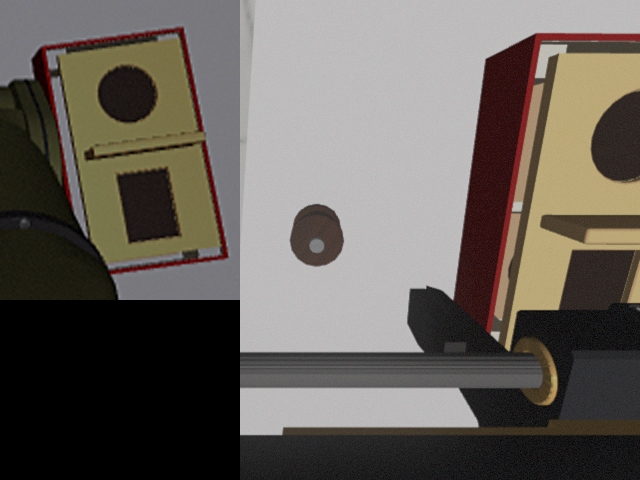

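The knob at (316,246) confirms the mill position, and the divider lies flat in the box. I grasp the mill.

Request:
servo_tool(
  series=[
    [[-1, 0, -0.03, -0.9, 0, 0, 0], [-1, 0, 0, -1, 0, 0, 0], [-1, 0, 0, -1, 0, 0, 0], [-1, 0, 0, -1, 0, 0, 0], [-1, 0, 0, -0.5, 0, 0, 0]],
  ],
)

```text
time_s: 30.12
tcp_pos: [0.5044, -0.0778, 0.0466]
ee_rot: [-3.135, -0.204, 0.002]
wrist_force: [-0.0, -0.0, 0.2]
width: 0.0879
finger_force: 0.0
```

Request:
servo_tool(
  series=[
    [[-1, 0, 0, -0.17, 0, 0, 0], [1, 0, 0, 0, 0, 0, 0], [1, 0, 0, 0, 0, 0, 0], [1, 0, 0, 0, 0, 0, 0], [1, 0, 0, 0, 0, 0, 0]],
  ],
)

```text
time_s: 30.75
tcp_pos: [0.5051, -0.0768, 0.0434]
ee_rot: [3.135, 0.205, 0.001]
wrist_force: [-0.1, -0.1, -0.7]
width: 0.05
finger_force: 0.0
```

Request:
servo_tool(
  series=[
    [[1, 0, 0, 0, 0, 0, 0], [1, 0, 0, 0, 0, 0, 0], [1, 0, 0, 0, 0, 0, 0], [1, 0, 0, 0.2, 0, 0, 0], [1, 0, 0, 0.5, 0, 0, 0]],
  ],
)

```text
time_s: 31.38
tcp_pos: [0.5041, -0.0766, 0.064]
ee_rot: [-3.134, -0.206, 0.003]
wrist_force: [0.6, -0.1, -1.3]
width: 0.0403
finger_force: 14.9
```

Run:
```python
from m import *
from s import show
show();c=cam('top');
# wells at z .062, well edges at .068
for z in (.065,):
    blob(c,(0,0,0),(180,255,70),(446,228,484,265),z,'round')
    blob(c,(0,0,0),(180,255,70),(454,282,494,324),z,'oblong')
```

```text
t 31.38 tcp [504.1 -76.6  64. ] yaw_y -82.5 z [-0.002  0.    -1.   ] F [ 0.6 -0.1 -1.3] w 40.3 ff 14.9 q [ 0.08  0.88 -0.03  2.04  0.09  0.22 -1.47]
round ctr [ 612.  -279.7] size [57.1 57.9] ang 42.8 px [463. 247.]
oblong ctr [ 498.9 -294.5] size [68.6 51.9] ang 7.4 px [474. 302.]
```

Run:
```python
from s import *
a=cam('wrist')['image'][150:450,170:470,::-1];b=cam('scene')['image'][100:260,240:400,::-1]
cv2.imwrite('pics/c8.png',cv2.hconcat([cv2.resize(a,(400,400)),cv2.resize(b,(400,400),interpolation=cv2.INTER_CUBIC)]))
```

```text
(no output)
```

View pics/c8.png

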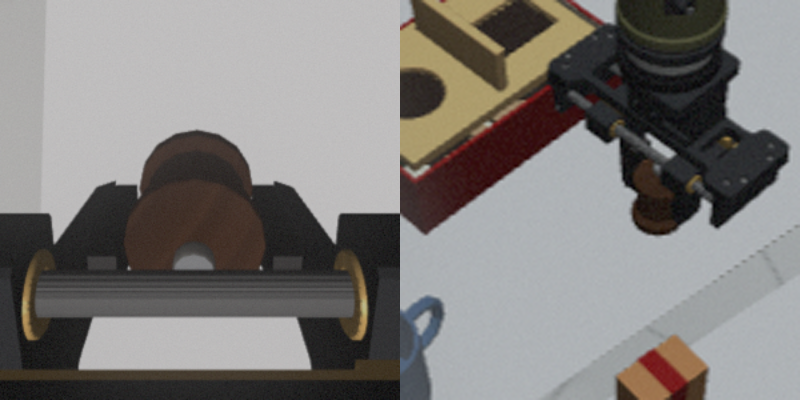

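The mill hangs upright in the grip. I carry it to the round well at (611.5,-278.5).

Request:
servo_tool(
  series=[
    [[1, 0, 0, 0.9, 0, 0, 0], [1, 0, 0, 0.9, 0, 0, 0], [1, 0, 0, 0.9, 0, 0, 0], [1, 0, 0, 0.83, 0, 0, 0], [1, 0.4, -0.6, 0, 0, 0, 0]],
  ],
)

```text
time_s: 32.15
tcp_pos: [0.5171, -0.0935, 0.1716]
ee_rot: [-3.134, -0.21, -0.003]
wrist_force: [0.5, 0.2, -1.7]
width: 0.0405
finger_force: 14.9
```

Request:
servo_tool(
  series=[
    [[1, 0.511, -0.962, 0, 0, 0, 0], [1, 0.511, -0.962, 0, 0, 0, 0], [1, 0.511, -0.962, 0, 0, 0, 0], [1, 0.511, -0.962, 0, 0, 0, 0], [1, 0.511, -0.962, 0, 0, 0, 0]],
  ],
)

```text
time_s: 32.78
tcp_pos: [0.5934, -0.2399, 0.1695]
ee_rot: [-3.134, -0.205, 0.002]
wrist_force: [0.4, -0.7, -1.1]
width: 0.0405
finger_force: 14.9
```

Request:
servo_tool(
  series=[
    [[1, 0.4, -0.8, 0, 0, 0, 0], [1, 0.22, -0.53, 0, 0, 0, 0], [1, 0, 0, 0, 0, 0, 0], [1, 0, 0, 0, 0, 0, 0]],
  ],
)

```text
time_s: 33.28
tcp_pos: [0.6115, -0.2776, 0.1694]
ee_rot: [-3.133, -0.207, 0.002]
wrist_force: [0.1, -0.3, -1.9]
width: 0.0405
finger_force: 14.9
```

Run:
```python
from s import *
show();c=cam('wrist','pics/w9.png');print(w2px(c,(.6115,-.2785,.065)))
b=cv2.imread('pics/w9.png');d=cam('scene')['image'][60:180,190:350,::-1];b[0:240,0:200]=cv2.resize(d,(320,240))[:,60:260]
cv2.imwrite('pics/c9.png',b)
```

```text
t 33.27 tcp [ 611.5 -277.6  169.4] yaw_y -82.5 z [-0.001  0.001 -1.   ] F [ 0.1 -0.3 -1.9] w 40.5 ff 14.9 q [ 0.41  0.86 -0.1   1.49  0.11  0.8  -1.17]
(np.float64(315.82375044694953), np.float64(252.81612834692376))
```

View pics/c9.png

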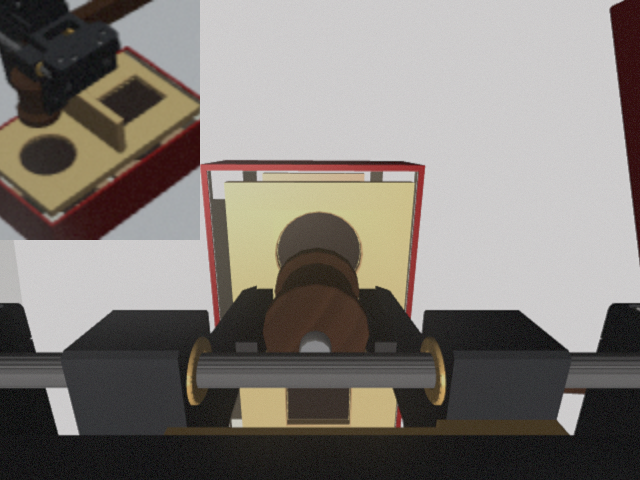

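The well is at about (319,253) against a predicted 316, so I shift 1.5 mm in −y and lower the mill.

Request:
servo_tool(
  series=[
    [[1, 0, -0.05, -0.6, 0, 0, 0], [1, 0, 0, -0.6, 0, 0, 0], [1, 0, 0, -0.5, 0, 0, 0], [1, 0, 0, -0.2, 0, 0, 0], [1, 0, 0, 0, 0, 0, 0]],
  ],
)

```text
time_s: 34.0
tcp_pos: [0.6118, -0.2804, 0.1121]
ee_rot: [-3.134, -0.205, 0.001]
wrist_force: [0.6, 0.1, -1.1]
width: 0.0402
finger_force: 14.9
```

Request:
servo_tool(
  series=[
    [[1, 0, 0, -0.08, 0, 0, 0], [1, 0, 0, -0.04, 0, 0, 0], [1, 0, 0, 0, 0, 0, 0]],
  ],
)

```text
time_s: 34.38
tcp_pos: [0.6122, -0.2806, 0.1095]
ee_rot: [3.135, 0.205, 0.001]
wrist_force: [-0.8, 0.4, -1.8]
width: 0.0405
finger_force: 14.9
```

Request:
servo_tool(
  series=[
    [[1, 0, 0, -0.04, 0, 0, 0], [1, 0, 0, 0, 0, 0, 0]],
  ],
)

```text
time_s: 34.62
tcp_pos: [0.612, -0.2805, 0.108]
ee_rot: [3.135, 0.205, -0.0]
wrist_force: [0.6, -0.3, -1.6]
width: 0.0404
finger_force: 14.9
```

Request:
servo_tool(
  series=[
    [[1, 0, 0, -0.04, 0, 0, 0], [1, 0, 0, 0, 0, 0, 0]],
  ],
)

```text
time_s: 34.88
tcp_pos: [0.612, -0.2805, 0.1067]
ee_rot: [-3.135, -0.205, 0.0]
wrist_force: [0.7, -0.4, -1.9]
width: 0.0404
finger_force: 14.9
```

Request:
servo_tool(
  series=[
    [[1, 0, 0, -0.03, 0, 0, 0], [1, 0, 0, 0, 0, 0, 0]],
  ],
)

```text
time_s: 35.12
tcp_pos: [0.612, -0.2805, 0.1058]
ee_rot: [-3.135, -0.205, 0.0]
wrist_force: [-0.3, 0.4, -1.6]
width: 0.0403
finger_force: 14.9
```

Request:
servo_tool(
  series=[
    [[1, 0, 0, -0.03, 0, 0, 0], [1, 0, 0, 0, 0, 0, 0]],
  ],
)

```text
time_s: 35.38
tcp_pos: [0.6123, -0.2806, 0.1053]
ee_rot: [3.135, 0.205, 0.001]
wrist_force: [0.1, -0.7, 1.1]
width: 0.0402
finger_force: 14.8
```

Request:
servo_tool(
  series=[
    [[1, 0, 0, -0.03, 0, 0, 0], [1, 0, 0, 0, 0, 0, 0]],
  ],
)

```text
time_s: 35.62
tcp_pos: [0.6124, -0.2808, 0.1051]
ee_rot: [3.134, 0.205, 0.002]
wrist_force: [-0.6, -0.5, 5.8]
width: 0.0408
finger_force: 14.4
```

Request:
servo_tool(
  series=[
    [[-0.4, 0, 0, 0, 0, 0, 0], [-0.4, 0, 0, 0, 0, 0, 0], [-0.4, 0, 0, 0, 0, 0, 0], [-0.4, 0, 0, 0.4, 0, 0, 0], [-0.4, 0, 0, 0.8, 0, 0, 0]],
  ],
)

```text
time_s: 36.25
tcp_pos: [0.6115, -0.2803, 0.1402]
ee_rot: [-3.134, -0.205, 0.003]
wrist_force: [0.9, -1.0, 0.3]
width: 0.0614
finger_force: 0.0
```

```bash
python3 s.py
```

```text
t 36.25 tcp [ 611.5 -280.3  140.2] yaw_y -82.5 z [-0.002  0.001 -1.   ] F [ 0.9 -1.   0.3] w 61.4 ff 0.0 q [ 0.41  0.9  -0.1   1.5   0.11  0.75 -1.17]
```

Request:
servo_tool(
  series=[
    [[-0.4, 0, 0, 0.9, 0, 0, 0], [-0.4, 0, 0.5, 0.3, 0, 0, 0], [-1, 0, 1, 0, 0, 0, -0.0625], [-1, 0, 1, 0, 0, 0, -0.0625], [-1, 0, 1, 0, 0, 0, 0]],
  ],
)

```text
time_s: 36.88
tcp_pos: [0.6117, -0.1729, 0.1758]
ee_rot: [-3.141, -0.001, 0.001]
wrist_force: [1.3, 0.1, 0.2]
width: 0.0879
finger_force: 0.0
```

Request:
servo_tool(
  series=[
    [[-1, 0, 1, 0, 0, 0, 0], [-1, 0, 1, 0, 0, 0, 0], [-1, 0, 1, 0, 0, 0, 0], [-1, 0, 1, 0, 0, 0, 0], [-1, 0, 1, 0, 0, 0, 0]],
  ],
)

```text
time_s: 37.5
tcp_pos: [0.6113, -0.0231, 0.1759]
ee_rot: [-3.141, -0.002, 0.002]
wrist_force: [-0.1, -0.3, -0.6]
width: 0.0882
finger_force: 0.0
```

Request:
servo_tool(
  series=[
    [[-1, 0, 1, 0, 0, 0, 0], [-1, 0, 1, 0, 0, 0, 0], [-1, 0, 0.73, 0, 0, 0, 0], [-1, 0, 0, 0, 0, 0, 0]],
  ],
)

```text
time_s: 38.0
tcp_pos: [0.6112, 0.0601, 0.1758]
ee_rot: [-3.14, -0.008, 0.002]
wrist_force: [0.3, -0.2, -0.3]
width: 0.0878
finger_force: 0.0
```

Run:
```python
from m import *
from s import show
show();c=cam('wrist','pics/w10.png');print(w2px(c,(.6116,.0565,.052)));blob(c,(0,80,60),(25,255,255),(200,130,440,310),.052,'carton')
cam('top','pics/t10.png')
a=cv2.imread('pics/t10.png')[190:350,400:530];b=cv2.imread('pics/w10.png')
b=b[:,120:520];a=cv2.resize(a,(390,480),interpolation=cv2.INTER_CUBIC)
cv2.imwrite('pics/c10.png',cv2.hconcat([b,a]))
```

```text
t 38.0 tcp [611.2  60.1 175.8] yaw_y -89.7 z [-0.001  0.002 -1.   ] F [ 0.3 -0.2 -0.3] w 87.8 ff 0.0 q [-0.17  0.78 -0.01  1.68  0.    0.68 -1.74]
(np.float64(319.5057283192951), np.float64(244.4709655127188))
carton ctr [614.2  55. ] size [59.6 37.5] ang 2.0 px [322. 240.]
```

View pics/c10.png

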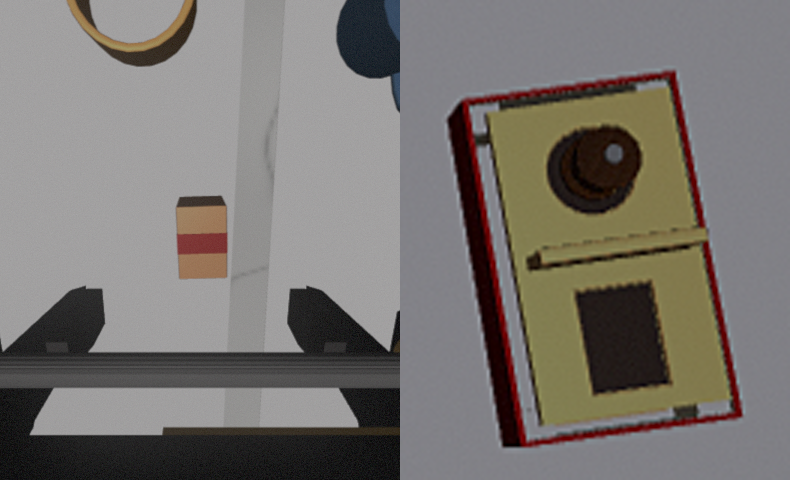

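The mill stands upright in the round well. The carton is at (613,55.5), close to the prediction, so I grasp it.

Request:
servo_tool(
  series=[
    [[-1, 0.06, -0.06, -0.9, 0, 0, 0.015], [-1, 0, 0, -1, 0, 0, 0], [-1, 0, 0, -1, 0, 0, 0], [-1, 0, 0, -1, 0, 0, 0], [-1, 0, 0, -0.5, 0, 0, 0]],
  ],
)

```text
time_s: 38.72
tcp_pos: [0.6129, 0.0526, 0.0426]
ee_rot: [3.14, 0.021, -0.004]
wrist_force: [0.3, 1.3, 0.7]
width: 0.0883
finger_force: 0.0
```

Request:
servo_tool(
  series=[
    [[-1, 0, 0, -0.15, 0, 0, 0], [-1, 0, 0, 0, 0, 0, 0], [1, 0, 0, 0, 0, 0, 0], [1, 0, 0, 0, 0, 0, 0], [1, 0, 0, 0, 0, 0, 0]],
  ],
)

```text
time_s: 39.35
tcp_pos: [0.6141, 0.0546, 0.0401]
ee_rot: [-3.141, -0.024, -0.001]
wrist_force: [1.2, -0.0, 0.2]
width: 0.0605
finger_force: 0.0
```

Request:
servo_tool(
  series=[
    [[1, 0, 0, 0, 0, 0, 0], [1, 0, 0, 0, 0, 0, 0], [1, 0, 0, 0, 0, 0, 0], [1, 0, 0, 0, 0, 0, 0], [1, 0, 0, 0, 0, 0, 0]],
  ],
)

```text
time_s: 39.98
tcp_pos: [0.6139, 0.0547, 0.0397]
ee_rot: [-3.141, -0.024, -0.0]
wrist_force: [-0.3, -0.1, 0.1]
width: 0.0382
finger_force: 15.0
```

```bash
python3 s.py
```

```text
t 39.98 tcp [613.9  54.7  39.7] yaw_y -89.1 z [ 0.  0. -1.] F [-0.3 -0.1  0.1] w 38.2 ff 15.0 q [-0.16  0.99 -0.01  1.72  0.02  0.43 -1.74]
```

Request:
servo_tool(
  series=[
    [[1, 0, 0, 0.4, 0, 0, 0], [1, 0, 0, 0.9, 0, 0, 0], [1, 0, 0, 1, 0, 0, 0], [1, 0, 0, 1, 0, 0, 0], [1, -0.16, -0.5, 0.9, 0, 0, 0]],
  ],
)

```text
time_s: 40.6
tcp_pos: [0.6094, 0.041, 0.1675]
ee_rot: [-3.14, -0.028, -0.002]
wrist_force: [-0.1, -0.5, -0.7]
width: 0.0378
finger_force: 15.0
```

Request:
servo_tool(
  series=[
    [[1, -0.32, -0.968, 0, 0, 0, 0.055], [1, -0.32, -0.968, 0, 0, 0, 0.055], [1, -0.32, -0.968, 0, 0, 0, 0], [1, -0.32, -0.968, 0, 0, 0, 0], [1, -0.32, -0.968, 0, 0, 0, 0]],
  ],
)

```text
time_s: 41.22
tcp_pos: [0.5606, -0.1069, 0.1663]
ee_rot: [3.134, 0.205, 0.001]
wrist_force: [0.4, -1.0, -0.8]
width: 0.0377
finger_force: 15.0
```

Request:
servo_tool(
  series=[
    [[1, -0.32, -0.968, 0, 0, 0, 0], [1, -0.32, -0.968, 0, 0, 0, 0], [1, -0.32, -0.968, 0, 0, 0, 0], [1, -0.32, -0.968, 0, 0, 0, 0], [1, -0.32, -0.968, 0, 0, 0, 0]],
  ],
)

```text
time_s: 41.85
tcp_pos: [0.5125, -0.252, 0.1663]
ee_rot: [3.134, 0.205, 0.0]
wrist_force: [-0.3, -0.3, 0.1]
width: 0.0385
finger_force: 15.0
```

Request:
servo_tool(
  series=[
    [[1, -0.32, -0.8, 0, 0, 0, 0], [1, -0.16, -0.64, 0, 0, 0, 0], [1, 0, 0, 0, 0, 0, 0], [1, 0, 0, 0, 0, 0, 0]],
  ],
)

```text
time_s: 42.35
tcp_pos: [0.4993, -0.2927, 0.1658]
ee_rot: [-3.134, -0.207, -0.001]
wrist_force: [-0.2, 0.3, -0.5]
width: 0.0376
finger_force: 15.0
```

Run:
```python
from s import *
show();c=cam('wrist','pics/w11.png');print(w2px(c,(.4987,-.294,.065)))
```

```text
t 42.35 tcp [ 499.3 -292.7  165.8] yaw_y -82.4 z [ 0.001  0.001 -1.   ] F [-0.2  0.3 -0.5] w 37.6 ff 15.0 q [ 0.53  0.76 -0.13  1.8   0.15  0.6  -1.13]
(np.float64(316.3650407121986), np.float64(255.6058598920556))
```

View pics/w11.png

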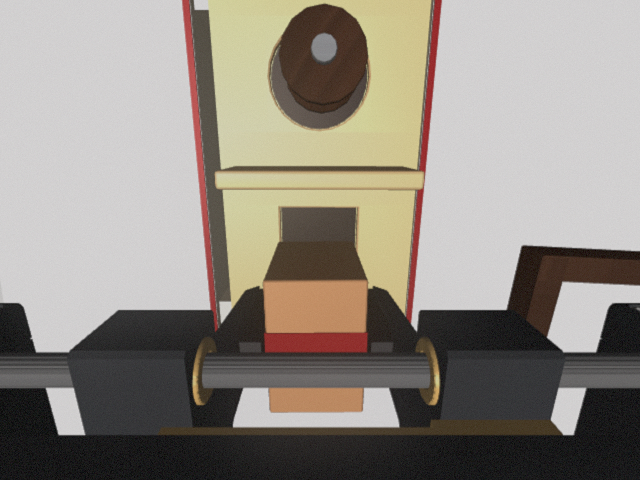

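The well is centred at about u 319, so I shift (−1.5, −2) mm and lower the carton.

Request:
servo_tool(
  series=[
    [[1, -0.05, -0.07, -0.6, 0, 0, 0], [1, 0, 0, -0.6, 0, 0, 0], [1, 0, 0, -0.5, 0, 0, 0], [1, 0, 0, -0.25, 0, 0, 0], [1, 0, 0, 0, 0, 0, 0]],
  ],
)

```text
time_s: 43.02
tcp_pos: [0.4972, -0.2956, 0.1067]
ee_rot: [-3.134, -0.206, 0.001]
wrist_force: [-0.0, -1.1, 0.3]
width: 0.0379
finger_force: 15.0
```

Request:
servo_tool(
  series=[
    [[1, 0, 0, -0.08, 0, 0, 0], [1, 0, 0, -0.04, 0, 0, 0], [1, 0, 0, 0, 0, 0, 0]],
  ],
)

```text
time_s: 43.4
tcp_pos: [0.4973, -0.2962, 0.1038]
ee_rot: [3.135, 0.205, 0.001]
wrist_force: [-0.8, -0.6, -0.6]
width: 0.0383
finger_force: 15.0
```

Request:
servo_tool(
  series=[
    [[1, 0, 0, -0.03, 0, 0, 0], [1, 0, 0, 0, 0, 0, 0]],
  ],
)

```text
time_s: 43.65
tcp_pos: [0.4971, -0.2962, 0.1027]
ee_rot: [3.135, 0.205, 0.0]
wrist_force: [0.3, 0.0, -1.3]
width: 0.0379
finger_force: 15.0
```

Request:
servo_tool(
  series=[
    [[1, 0, 0, -0.03, 0, 0, 0], [1, 0, 0, 0, 0, 0, 0]],
  ],
)

```text
time_s: 43.9
tcp_pos: [0.4972, -0.2961, 0.1017]
ee_rot: [3.135, 0.205, -0.0]
wrist_force: [0.4, -0.6, -0.8]
width: 0.0378
finger_force: 15.0
```

Request:
servo_tool(
  series=[
    [[1, 0, 0, -0.03, 0, 0, 0], [1, 0, 0, 0, 0, 0, 0]],
  ],
)

```text
time_s: 44.15
tcp_pos: [0.4972, -0.2961, 0.1016]
ee_rot: [3.135, 0.205, 0.0]
wrist_force: [-0.9, 1.0, 6.1]
width: 0.0381
finger_force: 15.0
```

Seated. I release it and move well clear.

Request:
servo_tool(
  series=[
    [[-0.4, 0, 0, 0, 0, 0, 0], [-0.4, 0, 0, 0, 0, 0, 0], [-0.4, 0, 0, 0, 0, 0, 0], [-0.4, 0, 0, 0.4, 0, 0, 0], [-0.4, 0, 0, 0.8, 0, 0, 0]],
  ],
)

```text
time_s: 44.78
tcp_pos: [0.4967, -0.2959, 0.1371]
ee_rot: [-3.134, -0.205, 0.002]
wrist_force: [0.7, -0.0, -0.0]
width: 0.062
finger_force: 0.0
```

Request:
servo_tool(
  series=[
    [[-0.4, 0, 0, 0.9, 0, 0, 0], [-0.4, 0, 0, 0.9, 0, 0, 0], [-0.4, 0, 0.8, 0.5, 0, 0, 0], [-0.4, 0, 1, 0, 0, 0, 0], [-0.4, 0, 1, 0, 0, 0, 0]],
  ],
)

```text
time_s: 45.4
tcp_pos: [0.4969, -0.2092, 0.2062]
ee_rot: [-3.134, -0.207, -0.0]
wrist_force: [-0.3, 0.0, -0.2]
width: 0.0616
finger_force: 0.0
```

Request:
servo_tool(
  series=[
    [[-0.4, 0, 1, 0, 0, 0, 0], [-0.4, 0, 1, 0, 0, 0, 0], [-0.4, 0, 1, 0, 0, 0, 0], [-0.4, 0, 1, 0, 0, 0, 0], [-0.4, 0, 1, 0, 0, 0, 0]],
  ],
)

```text
time_s: 46.02
tcp_pos: [0.4962, -0.0592, 0.2059]
ee_rot: [-3.134, -0.208, 0.001]
wrist_force: [-0.5, -0.3, 0.9]
width: 0.0618
finger_force: 0.0
```

Request:
servo_tool(
  series=[
    [[-0.4, 0, 0.7, 0, 0, 0, 0], [-0.4, 0, 0, 0, 0, 0, 0], [-0.4, 0, 0, 0, 0, 0, 0]],
  ],
)

```text
time_s: 46.4
tcp_pos: [0.4967, -0.0414, 0.2059]
ee_rot: [3.134, 0.205, -0.001]
wrist_force: [-0.8, -0.2, -0.1]
width: 0.0618
finger_force: 0.0
```

Run:
```python
from s import *
show();a=cam('top')['image'][190:350,400:530,::-1];b=cam('scene')['image'][70:210,180:350,::-1]
cv2.imwrite('pics/c12.png',cv2.hconcat([cv2.resize(a,(325,400),interpolation=cv2.INTER_CUBIC),cv2.resize(b,(475,400),interpolation=cv2.INTER_CUBIC)]))
```

```text
t 46.4 tcp [496.7 -41.4 205.9] yaw_y -82.5 z [-0.    -0.001 -1.   ] F [-0.8 -0.2 -0.1] w 61.8 ff 0.0 q [ 0.04  0.61 -0.08  2.    0.09  0.53 -1.54]
```

View pics/c12.png

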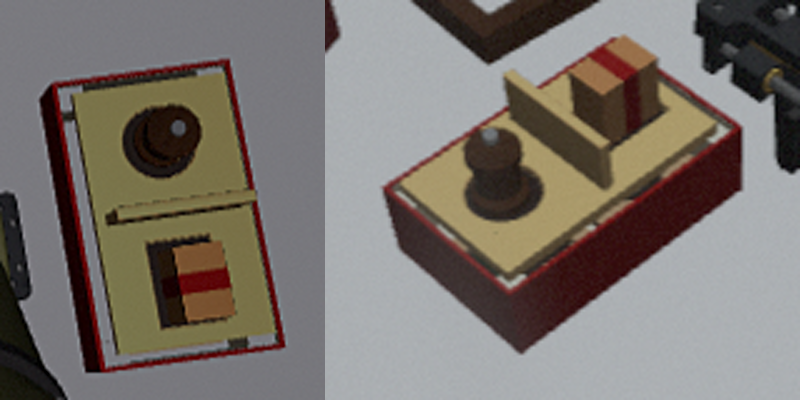

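The picture shows the divider level in the box, the mill and carton upright in their wells, and the arm clear. I hand it in.

```bash
python3 -c "
from cell import job;print(job.finish_job())"
```

```text
the job is handed in; nothing more can be done
None
```

The gift box is packed as asked and handed in at about 46 s: jar and tin in their recesses, divider level on its supports, mill and carton upright in its wells, and the mug and tape not touched.

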